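Roll push-fit tiles home with a hand roller

TASK

Take the hand roller from its holder, set it down on the tile at the brass-marked end of the mounting board and roll it with firm, even pressure along the row to the far end, until all six tiles are fully home; press only with the roller, and never harder than about 25 N, or a tile cracks. Then hang the roller upright back in its holder and let go. Leave everything else on the bench alone.

Things in the scene. Friction and masses are not known exactly. Their poses are not given: they have to be found in the camera images.
- stand: Fixed stand carrying a wooden board (196 x 104 mm) with a row of six tiles. Dark steel base plate 236 x 136 x 8 mm; origin: centre of its underside (4 mm rubber feet below it); x along the row (rolling direction), z up. Brass plates on base and board mark the start end, -x. Cheeks 52 mm high at y = +-62 mm, black knobs outside. Each tile is 28 mm along x, 80 mm wide in y, pitch 29 mm; tops nominally 55 mm above the origin when proud, 52 mm home.
- row_start (a point): Fixed point of the stand, 55 mm above its underside at x = -72.5 mm, y = 0: the nominal place of the top centre of tile0, proud. The board is really clamped at an unknown height, up to 6 mm above or below nominal, and at an unknown tilt of up to 0.09 rad either way about the stand's y axis (each end up to 6.5 mm more or less). Neither is reported, and they stay as they are under load.
- row_end (a point): The same for tile5, the last, at x = +72.5 mm. The whole board is sprung: it goes straight down under load by about 0.14 mm per N beyond the first 3 N, at most 8 mm, and comes back up. The wooden top of the board lies 3 mm below the tops of tiles that are home, so the drum touches tiles only.
- holder: Fixed open-topped aluminium pocket, outer 60 (x) x 95 (y) x 54 mm high, walls and floor 6 mm, inside 48 x 83 mm, on a 90 x 125 x 5 mm foot. Origin: centre of the foot's underside (4 mm rubber feet below), z up. The hand roller hangs in it upright, drum inside, bridge plate resting on the rim, its axle 30 mm above this origin, x along the holder's x (either way round), 4 mm of play on each side.
- brayer: Loose hand roller, about 0.4 kg, same either way round. Origin: middle of the drum's axle; y along the axle, x rolling direction, z up to the handle. Black rubber drum, diameter 40, 60 mm long; fork arms to y = +-38 mm, 9 mm below the axle. Bridge plate 64 (x) x 100 (y) mm, z = 24 to 34 mm. Upright dark wooden handle on it, 26 mm thick in x (grasp here), 44 mm in y, z = 34 to 90 mm.
- drum (a joint): Turning angle of the roller's drum on its axle (rad), free either way.
- tile0 (a joint): How far tile 0 (counted from the brass end; colours blue, white, terracotta repeating) has been pressed into the board, in m: 0 stands 3 mm proud, 0.003 fully home. It is a push fit: it goes down straight against a steady friction of about 8 N and stays where it is left.
- tile1 (a joint): How far tile 1 (counted from the brass end; colours blue, white, terracotta repeating) has been pressed into the board, in m: 0 stands 3 mm proud, 0.003 fully home. It is a push fit: it goes down straight against a steady friction of about 8 N and stays where it is left.
- tile2 (a joint): How far tile 2 (counted from the brass end; colours blue, white, terracotta repeating) has been pressed into the board, in m: 0 stands 3 mm proud, 0.003 fully home. It is a push fit: it goes down straight against a steady friction of about 8 N and stays where it is left.
- tile3 (a joint): How far tile 3 (counted from the brass end; colours blue, white, terracotta repeating) has been pressed into the board, in m: 0 stands 3 mm proud, 0.003 fully home. It is a push fit: it goes down straight against a steady friction of about 8 N and stays where it is left.
- tile4 (a joint): How far tile 4 (counted from the brass end; colours blue, white, terracotta repeating) has been pressed into the board, in m: 0 stands 3 mm proud, 0.003 fully home. It is a push fit: it goes down straight against a steady friction of about 8 N and stays where it is left.
- tile5 (a joint): How far tile 5 (counted from the brass end; colours blue, white, terracotta repeating) has been pressed into the board, in m: 0 stands 3 mm proud, 0.003 fully home. It is a push fit: it goes down straight against a steady friction of about 8 N and stays where it is left.
- masking_tape: roll of masking tape lying flat, 100 x 98 x 25 mm, loose bystander; origin at the centre of its underside, z up
- weight_1: dark red cloth-covered paper weight with tape handle, 48 x 68 x 35 mm, loose bystander; origin at the centre of its underside, z up
- glue_tube: yellow glue tube with white cap lying on its side, 38 x 105 x 24 mm, loose bystander; origin at the centre of its underside, z up
- lidded_pot: small white lidded pot, diameter 40 mm, 22 mm high, loose bystander; origin at the centre of its underside, z up

How it is judged (in metres and radians):
On the way, in this order (a step that is already met when the one before it is completed fails the run):
1. the roller is lifted clear of its holder (z of brayer in the frame of holder above 0.07 m), for 0.1 s.
2. the roller presses the first tile, at the brass end, home, the last three tiles still proud (value of joint tile0 above 0.0023 m and contact force between brayer and stand above 4 N and x of brayer in the frame of stand below -0.045 m and value of joint each of tile3, tile4, tile5 below 0.0023 m), for 0.1 s.
3. the roller, turning under load, passes the middle of the row, the last tile still proud (contact force between brayer and stand above 4 N and x of brayer in the frame of stand between -0.03 and 0.03 m and (velocity of joint drum above 0.2 rad/s or velocity of joint drum below -0.2 rad/s) and value of joint each of tile0, tile1 above 0.0023 m and value of joint tile5 below 0.0023 m), for 0.08 s.
4. the roller presses on the last tile and all six tiles are home (contact force between brayer and stand above 4 N and x of brayer in the frame of stand above 0.05 m and value of joint each of tile0, tile1, tile2, tile3, tile4, tile5 above 0.0023 m), for 0.1 s.
At the end, for the whole second after the job is handed in: All six tiles pressed in by more than 2.3 of their 3 mm; the roller at rest and released, hanging upright in its holder (within 8 mm of its middle, its axle less than 34 mm above the holder's underside, tilted less than 0.06 rad) (value of joint each of tile0, tile1, tile2, tile3, tile4, tile5 above 0.0023 m and z of brayer in the frame of holder below 0.034 m and horizontal distance between brayer and holder below 0.008 m and angle between brayer's own z axis and vertical below 0.06 rad and linear speed of brayer below 0.02 m/s and contact force between the fingers and brayer below 0.1 N); the robot touches nothing.
It fails at once if the roller presses on the board or stand with more than 27 N (contact force between brayer and stand above 27 N).
It fails at once if the fingers or arm push on the tiles, the board or the stand (more than 3 N) (contact force between any of the fingers, the arm and stand above 3 N).
It fails at once if a bystander (masking tape, weight, glue tube or lidded pot) is moved more than 20 mm (distance of any of masking_tape, weight_1, glue_tube, lidded_pot from where it was at the start of the episode above 0.02 m).
It also fails if it takes over 69 s, if anything falls off the work surface, if the arm or the gripper's body presses on something with over 40 N, if the wrist force passes 120 N, or if a joint passes its speed limit or range.

ROBOT

A 6-joint arm with a two-finger parallel gripper is mounted at the origin on a cart in front of the work surface, level with it; the furniture and walls round the work are solid. World frame = base frame: x ahead of the robot, y to its left, z up, the work surface at z = 0. Lengths are in mm, angles in rad, forces in N, time in s.
With the tool pointing down it reaches from about 275 to 875 mm from the base axis. Payload 12.5 kg.
Tool frame: the origin (TCP) lies at the very end of the fingers, on their centre line; the grasp point (between the pads) lies 19 mm behind it (robot.grip_depth is the distance from the TCP to the grasp point, in mm); z points along the fingers, y is the direction in which the jaws open and shut (so a half turn about z gives the same grasp; the last joint's range is limited). The gripper opens to 85 mm and grips with 20 to 120 N. Pads are 22 mm wide; open, the fingers measure 114 mm over their backs; the gripper's body (76 mm by 85 mm) begins 54 mm behind the grasp point. The pads swing forward as they close: fully open they stand 13 mm farther back than shut.
Start: joints at [1.044, 0.351, 1.652, -0, 1.139, -0.085], TCP at [235.13, 497.19, 231.29] pointing down, gripper open.
Joint ranges: [-2.75, 2.75], [-0.79, 2.1], [0.01, 2.65], [-1.57, 4.71], [0.07, 3.14], [-2.87, 2.87]. Speed limits (rad/s): [2.22, 2.22, 2.79, 3.14, 3.14, 3.14].

INTERFACE

Orientations are given as a unit quaternion [w, x, y, z].
In Python, from workcell import robot, cams, job gives the robot as it stands.
- The arm moves only by the tool apply_moves, never from a script. Its argument "targets" is one flat list of numbers, 7 for each row, row after row: the turn, a rotation vector about the tool's x, y, z in units of 180 degrees (1.0 is 180 degrees), then the shift along the tool's x, y, z in units of 0.1 m (1.0 is 0.1 m), then the opening, from 0 (shut) to 1 (fully open). A call has 1 to 12 rows; each row is the pose to reach, as a shift and turn from the pose commanded when the call began, along the tool's axes at that moment, turning the shorter way round; what a row does not reach only later rows make up. A row lasts 1/10 s, in which the tool goes at most 50 mm and 8.59 degrees, less where a joint would pass 70% of its speed; a pose out of reach is approached as far as the arm can. A call with a number of a shift or a turn outside -1 to 1 is refused whole. A call with a gripper value outside its range is refused whole. The fingers move at their own pace and stop on an object; "force" is the grip in N (left out, the last holds). Time passes only in rows, so rows that repeat a pose let the fingers close. It gives the time, the measured TCP pose, the force and the opening at its end, in the units of the state.
- robot.sense(): the state, without advancing time (a new reading comes with each control period).
- cams.grab_frame(name): name is "scene" or "side" or "wrist"; returns a dict with "pixels" (384x512x3 uint8, blue, green, red), "z_map" (384x512 float32, mm along the optical axis (not along the pixel's ray), 0 where there is no reading), "fovy" (degrees; the focal length in pixels is half the picture's height over the tangent of half this angle, whatever the lens; pixels are square), "cx", "cy" (the principal point, pixels), "k1" (the pictures are not rectified: a ray, as slopes to the right and down, at radius r is drawn at 1 + k1 r^2 times it, then the intrinsics apply), "T" (4x4, takes a point from camera to world coordinates). Camera axes: x right, y down, z forward; pixel columns grow to the right and rows downward; lengths in mm; the calibration is good to about 2 mm. A picture is of the moment at which its call begins.
- job.job_done(): hands the job in, once; it reports no verdict.
The state is a dict: "t": time; "joint_positions": joint angles; "qvel": joint speeds; "joint_torque": joint torques, N m; "position": TCP position; "orientation": TCP orientation; "contact_force": force on the tool from outside, world axes, zero at the start; "torque": the same for the moment, N m; "gripper_width": finger opening in mm.
Only numpy, scipy, OpenCV 4.12 (cv2) and the standard library are available. Lean on these libraries where they do the work, as an engineer would, in place of code of your own. Each camera call takes 0.05 s, during which the arm holds its last target. There are 200 camera calls.

## Working session

There is one attempt and no reset: what is moved stays moved. The work goes in short steps, Python scripts to look and compute and a tool call to move; the robot and the scene stay as the last step left them, time stands still between calls to the robot, and variables do not carry over. Pictures are saved under pics/ and viewed, about 8 in all and at most 12, crops included, and the job is handed in when it is done.

Besides the shell and the picture viewer there is one more tool, called as name(argument=value, ...), one argument or row to a line, values as JSON. apply_moves: Moves the arm, as the interface text tells. Its arguments: {"type":"object","properties":{"targets":{"type":"array","items":{"type":"number","minimum":-1,"maximum":1}},"force":{"type":"number"}},"required":["targets"]}

```bash
mkdir -p pics; cat > h.py <<'E'
import numpy as np, cv2
from workcell import robot, cams, job
def pts(f):
    h,w=f["z_map"].shape
    F=h/2/np.tan(np.radians(f["fovy"])/2)
    u,v=np.meshgrid(np.arange(w),np.arange(h))
    K=np.array([[F,0,f["cx"]],[0,F,f["cy"]],[0,0,1.]])
    n=cv2.undistortPoints(np.stack([u,v],-1).reshape(-1,1,2).astype(float),K,np.array([f["k1"],0,0,0.])).reshape(h,w,2)
    # iterate exact
    z=f["z_map"]; P=np.dstack([n[...,0]*z,n[...,1]*z,z])
    T=np.array(f["T"]); W=P@T[:3,:3].T+T[:3,3]; W[z==0]=np.nan
    return W
E
python3 - <<'E'
from h import *
ims=[]
for n in("scene","side"):
    f=cams.grab_frame(n); np.save(n+'.npy',pts(f)); cv2.imwrite(n+'.png',f["pixels"]); print(n,f["k1"],f["fovy"],np.array(f["T"]).round(2).tolist())
    cv2.imwrite(f'pics/{n}0.png',cv2.resize(f["pixels"],(800,600)))
print(robot.sense())
E
```

```text
scene 0.02369706210067691 46.9472551412921 [[0.7, -0.4, 0.59, -215.32], [-0.71, -0.38, 0.59, -725.37], [-0.01, -0.83, -0.55, 759.58], [0.0, 0.0, 0.0, 1.0]]
side -0.16489628889431152 48.29810016416904 [[0.94, -0.19, 0.27, 138.27], [-0.33, -0.57, 0.75, -1125.04], [0.01, -0.8, -0.61, 989.27], [0.0, 0.0, 0.0, 1.0]]
{'t': 0.1, 'joint_positions': array([ 1.04439510e+00,  3.51153773e-01,  1.65237332e+00,  3.25431553e-05,
        1.13912249e+00, -8.45820061e-02]), 'qvel': array([ 0.00028352, -0.00087439, -0.00173345,  0.00019187,  0.00139509,
       -0.0006638 ]), 'joint_torque': array([ 1.68059953e-03, -5.06844950e+01, -2.91878647e+01, -5.17730166e-05,
        2.69151336e-03, -4.42926148e-05]), 'position': array([234.97654713, 496.93670123, 230.82289142]), 'orientation': array([-1.73032788e-04,  2.19123838e-01,  9.75696912e-01, -4.99550703e-04]), 'contact_force': array([ 1.0466817 , -0.45644491,  0.2085216 ]), 'torque': array([-0.01025245,  0.01226303, -0.01406869]), 'gripper_width': 85.24125550166222}
```

View pics/scene0.png

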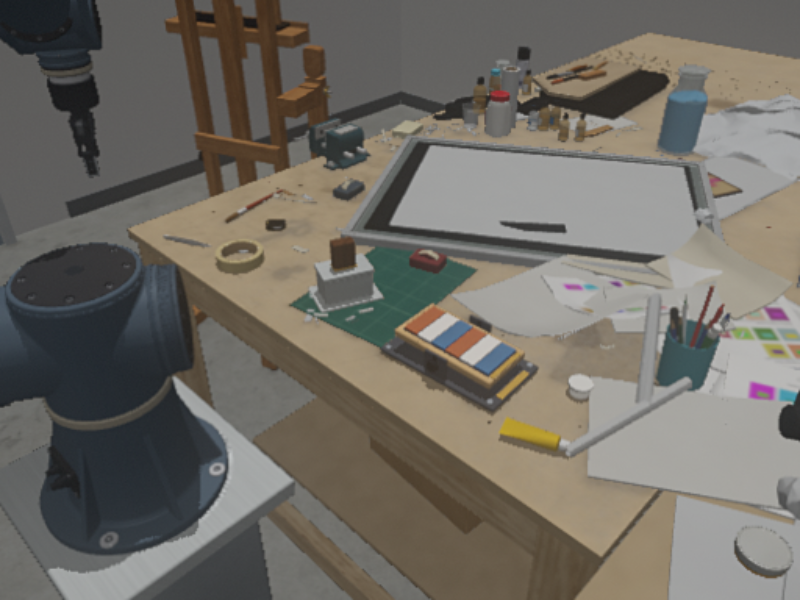

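View pics/side0.png

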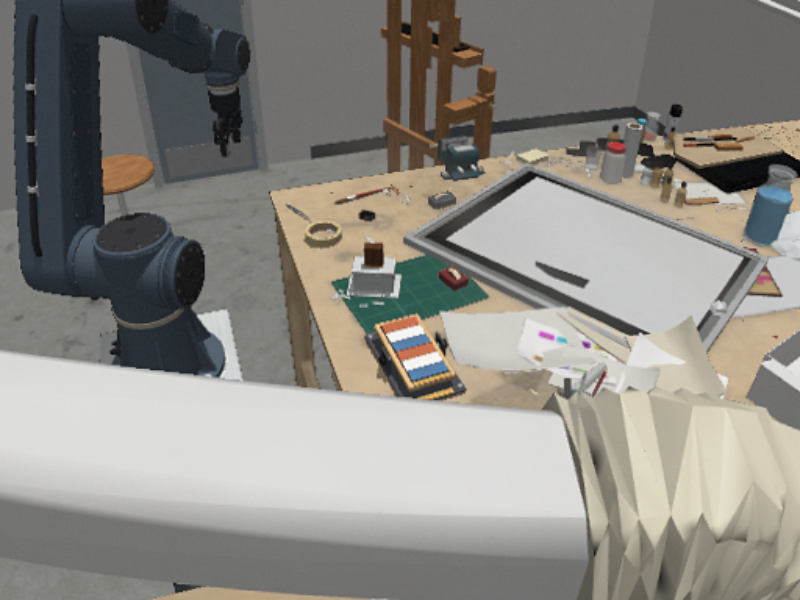

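The scene view (800x600) shows the holder with the roller at (343,280), and the stand at (462,352) with its brass end at (515,382). The pot is at (580,387) and the tube at (530,435). The side view shows the same layout: holder at (374,275), tiles at (415,352), brass end at the bottom.

```bash
python3 - <<'E'
from h import *
S=np.load('scene.npy'); D=np.load('side.npy'); A=cv2.imread('scene.png');B=cv2.imread('side.png')
bev=np.zeros((600,800,3),np.uint8)
P=np.vstack([S.reshape(-1,3),D.reshape(-1,3)]);C=np.vstack([A.reshape(-1,3),B.reshape(-1,3)])
ok=np.isfinite(P[:,0])&(P[:,2]>-20)&(P[:,2]<400); P=P[ok];C=C[ok]
o=np.argsort(P[:,2]);P=P[o];C=C[o]
# image: col = (400-y), row=(800-x)
for p,c in zip(P,C):
    r=int(750-p[0]);q=int(400-p[1])
    if 0<=r<599 and 0<=q<799: bev[r:r+2,q:q+2]=c
cv2.imwrite('pics/bev.png',bev)
def px(W,u,v): return W[int(v*.64),int(u*.64)].round(0)
for n,u,v in [('handle top',343,243),('tile brass end',500,362),('tile far end',420,320),('lamp post',650,340),('lamparm',600,430),('lamparm2',680,385),('pot',580,382),('tube',530,433),('tape',240,248),('weight',428,258),('holder rim',365,265)]: print(n,px(S,u,v))
for n,u,v in [('handle',373,248),('blue tile',425,377),('terr far',400,323),('arm',300,450)]: print(n,px(D,u,v))
E
```

```text
handle top [500. 122. 124.]
tile brass end [ 506. -243.   50.]
tile far end [487. -84.  62.]
lamp post [ 724. -386.   50.]
lamparm [ 494. -431.   39.]
lamparm2 [ 665. -468.   39.]
pot [ 582. -346.   22.]
tube [ 432. -355.   24.]
tape [460. 418.  11.]
weight [684.  78.  29.]
holder rim [534. 102.  71.]
handle [499. 117. 124.]
blue tile [ 496. -250.   50.]
terr far [499. -88.  61.]
arm [ 152. -997.  833.]
```

View pics/bev.png

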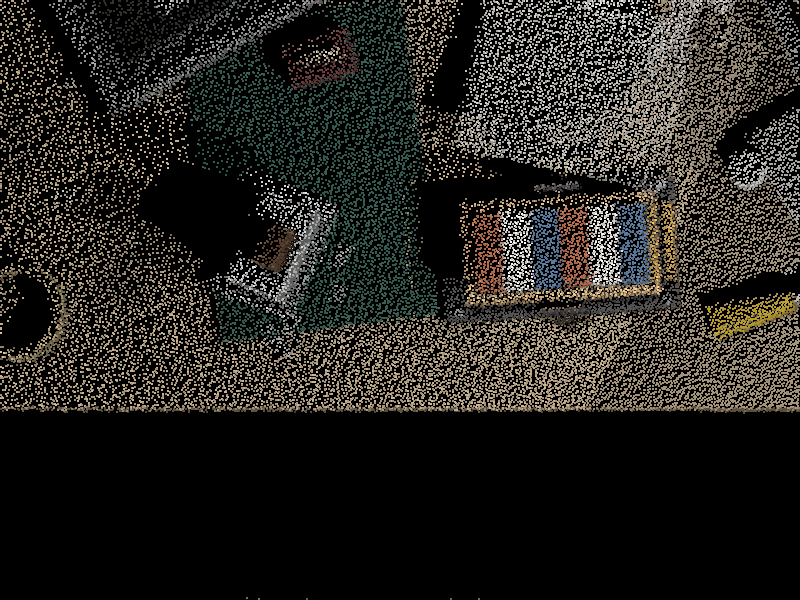

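The top-down map shows the holder and handle at about (500,120), turned by about 30°. The tile row runs along +y from the brass end at y≈-240 to y≈-88, turned a few degrees. Next I fit both poses.

```bash
python3 - <<'E'
from h import *
for n in('scene','side'):
    W=np.load(n+'.npy'); I=cv2.cvtColor(cv2.imread(n+'.png'),cv2.COLOR_BGR2HSV); 
    x,y,z=W[...,0],W[...,1],W[...,2]
    def rect(m,name):
        p=W[m]; r=cv2.minAreaRect(p[:,:2].astype(np.float32)); print(n,name,len(p),np.round(r[0],1),np.round(r[1],1),round(r[2],1),'zmed',np.median(p[:,2]).round(1))
    rect((abs(x-500)<50)&(abs(y-120)<50)&(z>118),'handletop')
    rect((abs(x-500)<80)&(abs(y-120)<80)&(z>63)&(z<73),'bridge')
    reg=(abs(x-500)<90)&(abs(y+165)<120)&(z>38)&(z<80)
    hue=I[...,0];s=I[...,1];v=I[...,2]
    for nm,m in [('blue',(hue>95)&(hue<125)&(s>90)),('terr',((hue<10)|(hue>172))&(s>110)),('white',(s<40)&(v>140))]:
        q=(reg&m).astype(np.uint8); k,l,st,c=cv2.connectedComponentsWithStats(q,connectivity=4)
        for i in range(1,k):
            if st[i,4]>60:
                mm=l==i; rect(mm,nm)
    m=reg&(s>40)&(hue>10)&(hue<25)&(z>44)
    rect(m,'board')
E
```

```text
scene handletop 93 [504.  127.4] [29.4 43.7] 67.7 zmed 124.1
scene bridge 340 [503.8 127.8] [ 68.3 100.4] 68.3 zmed 69.1
scene blue 173 [ 499.6 -146.1] [75.3 25.4] 3.1 zmed 55.5
scene blue 207 [ 504.2 -232.9] [74.8 25.4] 2.8 zmed 51.4
scene white 215 [ 498.6 -117.4] [80.4 33. ] 1.7 zmed 56.3
scene white 73 [ 585.8 -201.5] [123.3  25.9] 79.1 zmed 50.9
scene white 235 [ 505.6 -202.5] [80.1 30.2] 1.8 zmed 52.6
scene board 613 [ 497.2 -159.8] [139.1 197.5] 5.9 zmed 48.8
side handletop 53 [503.3 125.3] [35.5 40.2] 72.5 zmed 122.6
side bridge 214 [503.9 125.5] [71.7 98.6] 67.5 zmed 67.6
side blue 128 [ 500. -147.] [78.1 28.7] 4.1 zmed 53.5
side blue 175 [ 505. -233.] [79.7 32.5] 3.3 zmed 50.4
side terr 118 [496.  -88.8] [78.3 28.2] 3.2 zmed 56.2
side terr 143 [ 502.6 -176.1] [78.9 31.3] 2.2 zmed 51.7
side white 151 [ 501.2 -115.7] [82.4 33.7] 0.4 zmed 54.2
side white 85 [ 581.7 -197.5] [139.8  28.3] 81.6 zmed 50.5
side white 170 [ 506.9 -204.2] [82.1 33. ] 3.1 zmed 50.1
side board 340 [ 511.9 -159.4] [126.2 198.2] 4.3 zmed 47.3
```

apply_moves(
  targets=[0, 0, -0.005, -0.25, -0.14, 0, 1, 0, 0, -0.005, -0.6, -0.33, 0, 1, 0, 0, -0.005, -1, -0.55, 0, 1],
  force=80,
)

```text
t: 0.4
position: [302.1, 403.9, 230.9]
orientation: [-0.0, 0.211, 0.978, -0.0]
contact_force: [1.6, 0.1, 0.2]
gripper_width: 85.4
```

apply_moves(
  targets=[0, 0, -0.005, -0.35, -0.19, 0, 1, 0, 0, -0.005, -0.7, -0.39, 0, 1, 0, 0, -0.005, -1, -0.55, 0, 1],
)

```text
t: 0.7
position: [371.0, 311.5, 231.1]
orientation: [-0.0, 0.204, 0.979, -0.0]
contact_force: [0.6, 0.7, 0.1]
gripper_width: 85.8
```

apply_moves(
  targets=[0, 0, -0.005, -0.35, -0.19, 0, 1, 0, 0, -0.005, -0.7, -0.39, 0, 1, 0, 0, -0.005, -1, -0.55, 0, 1],
)

```text
t: 1.0
position: [440.8, 221.2, 231.1]
orientation: [-0.0, 0.196, 0.981, -0.0]
contact_force: [0.2, 0.1, 0.2]
gripper_width: 85.6
```

apply_moves(
  targets=[0, 0, -0.003, -0.35, -0.19, 0, 1, 0, 0, -0.003, -0.7, -0.39, 0, 1, 0, 0, -0.003, -0.9, -0.5, 0, 1, 0, 0, -0.003, -0.95, -0.53, 0, 1, 0, 0, -0.003, -0.95, -0.53, 0, 1],
)

```text
t: 1.5
position: [507.3, 137.2, 231.0]
orientation: [-0.0, 0.192, 0.981, -0.0]
contact_force: [0.1, -0.1, -0.0]
gripper_width: 85.6
```

```bash
cat >> h.py <<'E'
from scipy.spatial.transform import Rotation as R
def rel(x,y,z,ydeg):
    "tool-frame units to reach world TCP with tool y axis at ydeg, tool down"
    s=robot.sense(); q=s["orientation"]; Rc=R.from_quat([q[1],q[2],q[3],q[0]])
    a=np.radians(ydeg); ty=np.array([np.cos(a),np.sin(a),0]); tz=np.array([0,0,-1.]); tx=np.cross(ty,tz)
    Rt=R.from_matrix(np.c_[tx,ty,tz])
    rv=(Rc.inv()*Rt).as_rotvec()/np.pi
    d=Rc.inv().apply(np.array([x,y,z])-s["position"])/100
    print('t',round(s['t'],2),'pos',s["position"].round(2),'F',s["contact_force"].round(2),'turn',rv.round(4),'shift',d.round(4),'w',round(s['gripper_width'],1))
E
python3 - <<'E'
from h import *
rel(503.8,126.8,231,68)
f=cams.grab_frame("wrist"); W=pts(f); np.save('wrist.npy',W); cv2.imwrite('pics/w1.png',f["pixels"])
x,y,z=W[...,0],W[...,1],W[...,2]
for nm,m in [('top',(abs(x-500)<50)&(abs(y-125)<50)&(z>115)&(z<130)),('bridge',(abs(x-500)<80)&(abs(y-125)<80)&(z>62)&(z<73)),('foot',(abs(x-500)<100)&(abs(y-125)<100)&(z>6)&(z<13))]:
    p=W[m]
    if len(p)>9:
        r=cv2.minAreaRect(p[:,:2].astype(np.float32)); print(nm,len(p),np.round(r,1) if 0 else r,np.median(p[:,2]))
E
```

```text
t 1.5 pos [507.33 137.21 230.96] F [ 0.07 -0.12 -0.04] turn [-0.0001 -0.0002 -0.0008] shift [-0.0065 -0.1098 -0.0004] w 85.6
top 1707 ((502.92425537109375, 128.26806640625), (25.652036666870117, 43.532264709472656), 66.07963562011719) 124.1774813728592
bridge 4753 ((503.2355651855469, 127.96759033203125), (64.07511138916016, 100.14057922363281), 66.8626480102539) 68.47433457174236
foot 2721 ((498.808349609375, 111.45232391357422), (197.1275634765625, 163.29443359375), 0.526451826095581) 9.272857772762393
```

View pics/w1.png

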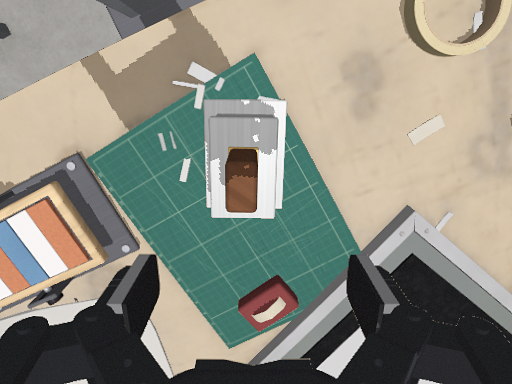

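The wrist picture shows the handle at (242,180), with clear space around it for the fingers. The fit gives its centre at (503.0,128.2), turned 66.7°. I'll go down to it in two calls.

apply_moves(
  targets=[0, 0, 0.007, 0.006, -0.1, 0, 1, 0, 0, 0.007, 0.006, -0.1, 0.3, 1, 0, 0, 0.007, 0.006, -0.1, 0.6, 1, 0, 0, 0.007, 0.006, -0.1, 0.8, 1, 0, 0, 0.007, 0.006, -0.1, 0.8, 1],
)

```text
t: 2.05
position: [501.0, 128.6, 149.2]
orientation: [-0.002, 0.202, 0.979, -0.001]
contact_force: [-0.7, 0.4, 0.7]
gripper_width: 85.5
```

apply_moves(
  targets=[0, 0, 0, 0, 0, 0.25, 1, 0, 0, 0, 0, 0, 0.5, 1, 0, 0, 0, 0, 0, 0.65, 1, 0, 0, 0, 0, 0, 0.73, 1, 0, 0, 0, 0, 0, 0.73, 1],
)

```text
t: 2.55
position: [502.9, 128.7, 78.6]
orientation: [-0.0, 0.202, 0.979, -0.0]
contact_force: [-0.7, -0.3, 0.4]
gripper_width: 85.2
```

```bash
python3 -c "
from h import *
rel(503,128.2,77,66.7)"
```

```text
t 2.55 pos [502.94 128.66  78.56] F [-0.69 -0.29  0.35] turn [-0.0001 -0.0001 -0.0001] shift [-0.0023 -0.004   0.0156] w 85.2
```

Position is good, so I close the gripper. Force baselines follow after a small lift.

apply_moves(
  targets=[0, 0, 0, 0, 0, 0.01, 0, 0, 0, 0, 0, 0, 0.01, 0, 0, 0, 0, 0, 0, 0.01, 0, 0, 0, 0, 0, 0, 0.01, 0, 0, 0, 0, 0, 0, 0.01, 0, 0, 0, 0, 0, 0, 0.01, 0, 0, 0, 0, 0, 0, 0.01, 0, 0, 0, 0, 0, 0, 0.01, 0, 0, 0, 0, 0, 0, 0.01, 0, 0, 0, 0, 0, 0, 0.01, 0],
  force=100,
)

```text
t: 3.55
position: [503.4, 128.6, 77.9]
orientation: [0.0, 0.202, 0.979, 0.0]
contact_force: [-0.7, 1.3, 5.5]
gripper_width: 24.9
```

```bash
python3 -c "
from h import *
rel(503,128.2,77,66.7)"
```

```text
t 3.55 pos [503.44 128.58  77.9 ] F [-0.68  1.28  5.54] turn [ 0.0002  0.0002 -0.0002] shift [ 0.0026 -0.0052  0.009 ] w 24.9
```

apply_moves(
  targets=[0, 0, 0, 0, 0, -0.1, 0, 0, 0, 0, 0, 0, -0.3, 0, 0, 0, 0, 0, 0, -0.5, 0, 0, 0, 0, 0, 0, -0.7, 0, 0, 0, 0, 0, 0, -0.85, 0, 0, 0, 0, 0, 0, -0.9, 0, 0, 0, 0, 0, 0, -0.9, 0, 0, 0, 0, 0, 0, -0.9, 0],
)

```text
t: 4.35
position: [502.6, 128.4, 166.6]
orientation: [-0.001, 0.202, 0.979, -0.0]
contact_force: [-0.8, 0.2, -3.9]
gripper_width: 24.8
```

```bash
python3 - <<'E'
from h import *
a=np.radians(93.2);c=np.array([500.5,-160.5]);
for u in(-72.5,72.5): print(c+u*np.array([np.cos(a),np.sin(a)]))
p=c-72.5*np.array([np.cos(a),np.sin(a)])
rel(p[0],p[1],168,93.2)
E
```

```text
[ 504.54705911 -232.8869554 ]
[496.45294089 -88.1130446 ]
t 4.35 pos [502.59 128.39 166.58] F [-0.78  0.23 -3.94] turn [-1.000e-04 -4.000e-04 -1.474e-01] shift [-1.4489 -3.3095 -0.0133] w 24.8
```

apply_moves(
  targets=[0, 0, -0.02, -0.06, -0.14, 0, 0, 0, 0, -0.05, -0.15, -0.34, 0, 0, 0, 0, -0.08, -0.24, -0.55, 0, 0, 0, 0, -0.11, -0.33, -0.75, 0, 0, 0, 0, -0.135, -0.4, -0.93, 0, 0, 0, 0, -0.147, -0.44, -1, 0, 0],
)

```text
t: 4.95
position: [503.2, 17.8, 166.3]
orientation: [-0.001, -0.028, 1.0, -0.0]
contact_force: [0.9, 0.5, -4.5]
gripper_width: 25.1
```

```bash
python3 -c "
from h import *
rel(504.5,-232.9,168,93.2)"
```

```text
t 4.95 pos [503.22  17.82 166.27] F [ 0.91  0.51 -4.48] turn [-0.     -0.0006  0.0002] shift [ 0.1288 -2.504  -0.017 ] w 25.1
```

apply_moves(
  targets=[0, 0, 0, 0.01, -0.25, 0, 0, 0, 0, 0, 0.02, -0.5, 0, 0, 0, 0, 0, 0.04, -0.75, 0, 0, 0, 0, 0, 0.05, -1, 0, 0],
)

```text
t: 5.35
position: [503.7, -81.8, 166.3]
orientation: [-0.001, -0.027, 1.0, 0.0]
contact_force: [-0.2, -0.5, -3.2]
gripper_width: 25.1
```

apply_moves(
  targets=[0, 0, 0, 0.01, -0.25, 0, 0, 0, 0, 0, 0.03, -0.5, 0, 0, 0, 0, 0, 0.04, -0.75, 0, 0, 0, 0, 0, 0.05, -1, 0, 0],
)

```text
t: 5.75
position: [504.2, -181.9, 166.2]
orientation: [-0.001, -0.027, 1.0, 0.0]
contact_force: [0.3, 0.4, -2.9]
gripper_width: 25.2
```

apply_moves(
  targets=[0, 0, 0, 0.01, -0.2, 0, 0, 0, 0, 0, 0.02, -0.38, 0, 0, 0, 0, 0, 0.03, -0.47, 0, 0, 0, 0, 0, 0.03, -0.5, 0, 0, 0, 0, 0, 0.03, -0.5, 0, 0, 0, 0, 0, 0.03, -0.5, 0, 0],
)

```text
t: 6.35
position: [504.6, -230.4, 167.2]
orientation: [-0.0, -0.028, 1.0, 0.0]
contact_force: [-0.3, -0.1, -4.4]
gripper_width: 24.8
```

```bash
python3 - <<'E'
from h import *
rel(504.5,-232.9,130,93.2)
f=cams.grab_frame("wrist"); W=pts(f); cv2.imwrite('pics/w2.png',f["pixels"])
g=cams.grab_frame("side"); cv2.imwrite('pics/s2.png',cv2.resize(g["pixels"][150:280,190:330],None,fx=4,fy=4))
x,y,z=W[...,0],W[...,1],W[...,2]
I=cv2.cvtColor(f["pixels"],cv2.COLOR_BGR2HSV);hue,s,v=cv2.split(I)
reg=(abs(x-500)<90)&(abs(y+165)<120)&(z>38)&(z<75)
for nm,m in [('blue',(hue>95)&(hue<125)&(s>90)),('terr',((hue<10)|(hue>172))&(s>110)),('white',(s<40)&(v>140))]:
    k,l,st,c=cv2.connectedComponentsWithStats((reg&m).astype(np.uint8),connectivity=4)
    for i in range(1,k):
        if st[i,4]>300:
            p=W[l==i]; r=cv2.minAreaRect(p[:,:2].astype(np.float32)); print(nm,len(p),np.round(r[0],1),np.round(r[1],1),round(r[2],1),np.median(p[:,2]).round(2))
E
```

```text
t 6.35 pos [ 504.56 -230.4   167.2 ] F [-0.32 -0.09 -4.37] turn [ 0.0001 -0.0001 -0.0002] shift [ 0.0019 -0.025   0.3719] w 24.8
blue 409 [ 470.6 -234.8] [ 8.9 27.1] 3.8 50.48
blue 3204 [ 500.1 -145.6] [79.1 27.9] 3.7 54.93
white 384 [ 469.  -205.4] [ 8.4 27.2] 3.6 51.84
white 3192 [ 499.5 -115.7] [80.6 30.4] 3.5 55.76
white 363 [ 587.9 -143. ] [60.5 11.6] 79.3 43.23
```

View pics/w2.png

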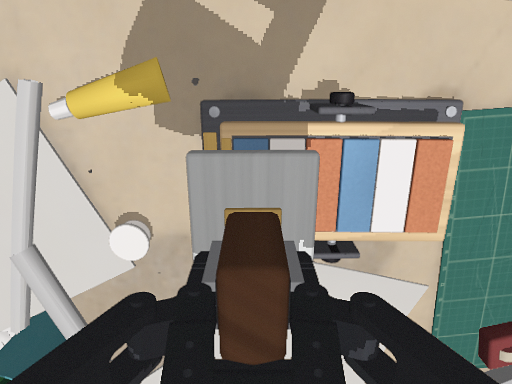

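The wrist view shows the roller at (250,280), over the brass-end blue tile and square to the row. The tape-measured row has tile 3 at z≈54.9 and tile 4 at 55.8, a slope of about 0.045 rising to the far end. I descend, then touch gently.

apply_moves(
  targets=[0, 0, 0, 0, -0.02, 0.15, 0, 0, 0, 0, 0, -0.02, 0.3, 0, 0, 0, 0, 0, -0.02, 0.4, 0, 0, 0, 0, 0, -0.02, 0.47, 0, 0, 0, 0, 0, -0.02, 0.5, 0, 0, 0, 0, 0, -0.02, 0.5, 0, 0, 0, 0, 0, -0.02, 0.5, 0],
)

```text
t: 7.15
position: [504.9, -233.2, 117.8]
orientation: [0.0, -0.027, 1.0, -0.0]
contact_force: [0.3, -0.1, -3.8]
gripper_width: 25.2
```

apply_moves(
  targets=[0, 0, 0, 0, 0, 0.005, 0, 0, 0, 0, 0, 0, 0.01, 0, 0, 0, 0, 0, 0, 0.015, 0, 0, 0, 0, 0, 0, 0.02, 0, 0, 0, 0, 0, 0, 0.02, 0, 0, 0, 0, 0, 0, 0.02, 0],
)

```text
t: 7.75
position: [504.7, -233.1, 115.3]
orientation: [-0.0, -0.027, 1.0, -0.0]
contact_force: [-0.5, 0.4, -4.3]
gripper_width: 25.0
```

apply_moves(
  targets=[0, 0, 0, 0, 0, 0.005, 0, 0, 0, 0, 0, 0, 0.01, 0, 0, 0, 0, 0, 0, 0.015, 0, 0, 0, 0, 0, 0, 0.015, 0, 0, 0, 0, 0, 0, 0.015, 0],
)

```text
t: 8.25
position: [504.7, -233.2, 113.9]
orientation: [0.0, -0.027, 1.0, -0.0]
contact_force: [-0.2, -0.0, -1.7]
gripper_width: 24.8
```

apply_moves(
  targets=[0, 0, 0, 0, 0, 0.005, 0, 0, 0, 0, 0, 0, 0.01, 0, 0, 0, 0, 0, 0, 0.015, 0, 0, 0, 0, 0, 0, 0.015, 0],
)

```text
t: 8.65
position: [504.8, -233.3, 112.6]
orientation: [0.0, -0.027, 1.0, -0.0]
contact_force: [-0.8, -0.3, 3.5]
gripper_width: 25.1
```

apply_moves(
  targets=[0, 0, 0, 0, 0, 0.005, 0, 0, 0, 0, 0, 0, 0.01, 0, 0, 0, 0, 0, 0, 0.015, 0, 0, 0, 0, 0, 0, 0.015, 0],
)

```text
t: 9.05
position: [504.7, -233.1, 110.8]
orientation: [0.0, -0.027, 1.0, -0.0]
contact_force: [-1.9, -0.5, 3.0]
gripper_width: 24.7
```

Now about 7.5 N, so the tile is sliding in at its friction force. I go on slowly until the force rises.

apply_moves(
  targets=[0, 0, 0, 0, 0, 0.004, 0, 0, 0, 0, 0, 0, 0.008, 0, 0, 0, 0, 0, 0, 0.008, 0],
)

```text
t: 9.35
position: [504.8, -233.2, 110.1]
orientation: [0.0, -0.027, 1.0, -0.0]
contact_force: [-1.5, -1.0, 5.9]
gripper_width: 24.8
```

apply_moves(
  targets=[0, 0, 0, 0, 0, 0.004, 0, 0, 0, 0, 0, 0, 0.005, 0, 0, 0, 0, 0, 0, 0.005, 0],
)

```text
t: 9.65
position: [504.8, -233.2, 109.8]
orientation: [0.0, -0.027, 1.0, -0.0]
contact_force: [-1.1, 0.2, 7.1]
gripper_width: 25.0
```

apply_moves(
  targets=[0, 0, 0, 0, 0, 0.003, 0, 0, 0, 0, 0, 0, 0.006, 0, 0, 0, 0, 0, 0, 0.006, 0, 0, 0, 0, 0, 0, 0.006, 0],
)

```text
t: 10.05
position: [504.9, -233.3, 109.4]
orientation: [0.0, -0.027, 1.0, -0.0]
contact_force: [-2.3, -1.3, 10.1]
gripper_width: 24.9
```

```bash
python3 -c "
from h import *
rel(504.5,-218.6,109.9,93.4)"
```

```text
t 10.05 pos [ 504.88 -233.28  109.44] F [-2.35 -1.34 10.08] turn [-0.0002  0.0002 -0.0015] shift [-0.0042  0.1468 -0.0047] w 24.9
```

apply_moves(
  targets=[0, 0, 0, 0, 0.02, -0.001, 0, 0, 0, 0, 0, 0.05, -0.002, 0, 0, 0, 0, 0, 0.08, -0.0035, 0, 0, 0, 0, 0, 0.11, -0.005, 0, 0, 0, 0, 0, 0.14, -0.006, 0, 0, 0, 0, 0, 0.15, -0.007, 0],
)

```text
t: 10.65
position: [504.1, -218.3, 110.2]
orientation: [0.0, -0.027, 1.0, -0.0]
contact_force: [-2.5, -1.5, 9.8]
gripper_width: 25.1
```

apply_moves(
  targets=[0, 0, 0, 0, 0.02, -0.001, 0, 0, 0, 0, 0, 0.05, -0.002, 0, 0, 0, 0, 0, 0.08, -0.0035, 0, 0, 0, 0, 0, 0.11, -0.005, 0, 0, 0, 0, 0, 0.14, -0.006, 0, 0, 0, 0, 0, 0.15, -0.007, 0],
)

```text
t: 11.25
position: [503.2, -203.2, 110.9]
orientation: [0.0, -0.027, 1.0, -0.0]
contact_force: [-2.7, -0.5, 9.8]
gripper_width: 24.8
```

apply_moves(
  targets=[0, 0, 0, 0, 0.02, -0.001, 0, 0, 0, 0, 0, 0.05, -0.0025, 0, 0, 0, 0, 0, 0.08, -0.004, 0, 0, 0, 0, 0, 0.11, -0.005, 0, 0, 0, 0, 0, 0.14, -0.0065, 0, 0, 0, 0, 0, 0.17, -0.008, 0, 0, 0, 0, 0, 0.2, -0.009, 0, 0, 0, 0, 0, 0.23, -0.0105, 0, 0, 0, 0, 0, 0.26, -0.012, 0, 0, 0, 0, 0, 0.28, -0.013, 0, 0, 0, 0, 0, 0.29, -0.0135, 0],
)

```text
t: 12.35
position: [501.6, -174.3, 112.2]
orientation: [0.0, -0.027, 1.0, -0.0]
contact_force: [-2.8, -1.5, 10.1]
gripper_width: 24.7
```

apply_moves(
  targets=[0, 0, 0, 0, 0.02, -0.001, 0, 0, 0, 0, 0, 0.05, -0.0025, 0, 0, 0, 0, 0, 0.08, -0.004, 0, 0, 0, 0, 0, 0.11, -0.005, 0, 0, 0, 0, 0, 0.14, -0.0065, 0, 0, 0, 0, 0, 0.15, -0.007, 0],
)

```text
t: 12.95
position: [500.8, -159.3, 112.9]
orientation: [0.0, -0.027, 1.0, -0.0]
contact_force: [-2.1, -1.2, 10.3]
gripper_width: 25.1
```

apply_moves(
  targets=[0, 0, 0, 0, 0.02, -0.001, 0, 0, 0, 0, 0, 0.05, -0.0025, 0, 0, 0, 0, 0, 0.08, -0.004, 0, 0, 0, 0, 0, 0.11, -0.005, 0, 0, 0, 0, 0, 0.14, -0.0065, 0, 0, 0, 0, 0, 0.17, -0.008, 0, 0, 0, 0, 0, 0.2, -0.009, 0, 0, 0, 0, 0, 0.23, -0.0105, 0, 0, 0, 0, 0, 0.26, -0.012, 0, 0, 0, 0, 0, 0.28, -0.013, 0, 0, 0, 0, 0, 0.29, -0.0135, 0],
)

```text
t: 14.05
position: [499.2, -130.3, 114.2]
orientation: [0.0, -0.027, 1.0, -0.0]
contact_force: [-2.8, -1.5, 10.1]
gripper_width: 24.7
```

apply_moves(
  targets=[0, 0, 0, 0, 0.02, -0.001, 0, 0, 0, 0, 0, 0.05, -0.0025, 0, 0, 0, 0, 0, 0.08, -0.004, 0, 0, 0, 0, 0, 0.11, -0.005, 0, 0, 0, 0, 0, 0.14, -0.0065, 0, 0, 0, 0, 0, 0.17, -0.008, 0, 0, 0, 0, 0, 0.2, -0.009, 0, 0, 0, 0, 0, 0.23, -0.0105, 0, 0, 0, 0, 0, 0.26, -0.012, 0, 0, 0, 0, 0, 0.28, -0.013, 0, 0, 0, 0, 0, 0.29, -0.0135, 0],
)

```text
t: 15.15
position: [497.6, -101.3, 115.5]
orientation: [0.0, -0.027, 1.0, -0.0]
contact_force: [-1.8, -0.6, 9.3]
gripper_width: 24.9
```

apply_moves(
  targets=[0, 0, 0, 0, 0.02, -0.001, 0, 0, 0, 0, 0, 0.05, -0.0025, 0, 0, 0, 0, 0, 0.08, -0.004, 0, 0, 0, 0, 0, 0.11, -0.005, 0, 0, 0, 0, 0, 0.14, -0.0065, 0, 0, 0, 0, 0, 0.16, -0.007, 0, 0, 0, 0, 0, 0.16, -0.007, 0, 0, 0, 0, 0, 0.16, -0.007, 0],
)

```text
t: 15.95
position: [496.7, -85.3, 116.2]
orientation: [0.0, -0.027, 1.0, -0.0]
contact_force: [-3.0, -1.6, 10.5]
gripper_width: 25.1
```

The roller held about 14 N the whole way and ends on tile 5. I lift it, then check the tile heights from the images.

apply_moves(
  targets=[0, 0, 0, 0, 0, -0.03, 0, 0, 0, 0, 0, 0, -0.2, 0, 0, 0, 0, 0, 0, -0.4, 0, 0, 0, 0, 0, 0, -0.52, 0, 0, 0, 0, 0, 0, -0.52, 0],
)

```text
t: 16.45
position: [497.1, -85.4, 168.6]
orientation: [0.001, -0.027, 1.0, -0.0]
contact_force: [-0.1, 0.5, -3.9]
gripper_width: 25.0
```

apply_moves(
  targets=[0, 0, 0, 0, 0.25, 0, 0, 0, 0, 0, 0, 0.5, 0, 0, 0, 0, 0, 0, 0.75, 0, 0, 0, 0, 0, 0, 0.9, 0, 0, 0, 0, 0, 0, 0.95, 0, 0, 0, 0, 0, 0, 0.95, 0, 0],
)

```text
t: 17.05
position: [491.0, 9.8, 167.0]
orientation: [-0.001, -0.028, 1.0, 0.0]
contact_force: [1.0, -0.6, -4.1]
gripper_width: 24.9
```

```bash
python3 - <<'E'
from h import *
rel(503.4,128.6,168,66.7)
c=np.array([500.5,-160.5]);a=np.radians(93.4);e=np.array([np.cos(a),np.sin(a)]);nn=np.array([-e[1],e[0]])
def prof(W):
    d=W[...,:2]-c; u=d@e; w=d@nn
    out=[]
    for k in range(6):
        m=(abs(u-(-72.5+29*k))<8)&(abs(w)<30)&(W[...,2]>35)&(W[...,2]<75); out.append(round(float(np.median(W[...,2][m])),1) if m.sum()>5 else None)
    m1=(abs(u)<70)&(abs(abs(w)-46)<2)&(W[...,2]>35)&(W[...,2]<75)
    return out, 'wood',np.round(np.polyfit(u[m1],W[...,2][m1],1),3) if m1.sum()>9 else None
for n in("scene","side"):
    f=cams.grab_frame(n); print(n,'before',prof(np.load(n+'.npy')),'after',prof(pts(f)))
    if n=="side": cv2.imwrite('pics/s3.png',cv2.resize(f["pixels"][150:270,200:320],None,fx=5,fy=5,interpolation=cv2.INTER_CUBIC))
E
```

```text
t 17.05 pos [491.05   9.83 167.01] F [ 0.97 -0.65 -4.09] turn [-0.     -0.0004  0.1471] shift [-0.1892  1.179  -0.01  ] w 24.9
scene before ([51.4, 52.7, 53.6, 55.5, 56.3, 58.3], 'wood', array([ 0.06 , 46.236])) after ([48.4, 50.2, 51.8, 52.7, 54.2, 55.5], 'wood', array([4.3000e-02, 4.6983e+01]))
side before ([51.2, 50.1, 51.8, 53.5, 54.1, 56.1], 'wood', array([3.9000e-02, 4.6939e+01])) after ([48.5, 48.0, 49.9, 50.5, 51.9, 53.6], 'wood', array([3.200e-02, 4.738e+01]))
```

View pics/s3.png

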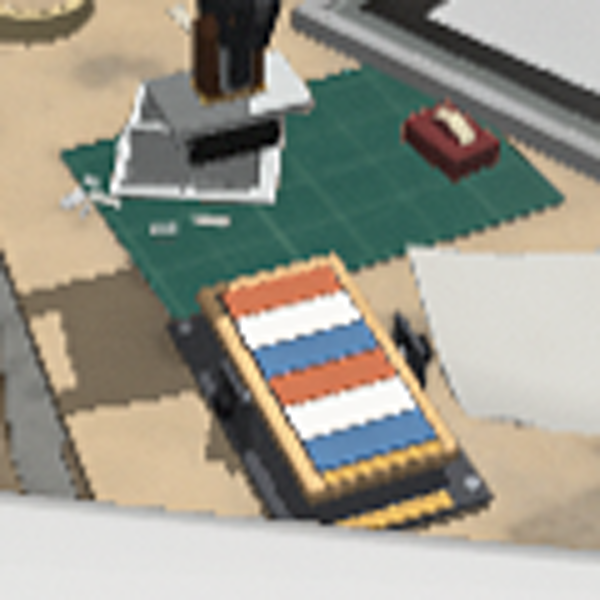

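The crop shows all six tiles lying flush on one line from (370,440) to (280,290), each 2–3 mm lower than before, and the roller still in the gripper. I take it back to the holder.

apply_moves(
  targets=[0, 0, 0.02, -0.03, 0.15, 0, 0, 0, 0, 0.05, -0.06, 0.35, 0, 0, 0, 0, 0.08, -0.1, 0.55, 0, 0, 0, 0, 0.11, -0.13, 0.75, 0, 0, 0, 0, 0.135, -0.15, 0.9, 0, 0, 0, 0, 0.147, -0.16, 0.98, 0, 0, 0, 0, 0.147, -0.16, 0.98, 0, 0],
)

```text
t: 17.85
position: [502.2, 108.3, 167.5]
orientation: [-0.0, 0.202, 0.979, -0.0]
contact_force: [0.2, -0.3, -3.6]
gripper_width: 25.0
```

```bash
python3 -c "
from h import *
rel(503.4,128.6,88,66.7)"
```

```text
t 17.85 pos [502.21 108.28 167.54] F [ 0.25 -0.31 -3.57] turn [-0.     -0.     -0.0003] shift [0.0695 0.1913 0.7954] w 25.0
```

apply_moves(
  targets=[0, 0, 0, 0.04, 0.1, 0, 0, 0, 0, 0, 0.07, 0.191, 0, 0, 0, 0, 0, 0.07, 0.191, 0, 0, 0, 0, 0, 0.07, 0.191, 0.15, 0, 0, 0, 0, 0.07, 0.191, 0.3, 0, 0, 0, 0, 0.07, 0.191, 0.3, 0],
)

```text
t: 18.45
position: [502.2, 128.3, 136.2]
orientation: [-0.001, 0.202, 0.979, -0.001]
contact_force: [-0.4, 0.8, -3.2]
gripper_width: 25.0
```

```bash
python3 - <<'E'
from h import *
rel(503.4,128.6,78.5,66.7)
f=cams.grab_frame("side"); W=pts(f)
cv2.imwrite('pics/s4.png',cv2.resize(f["pixels"][130:210,200:300],None,fx=6,fy=6,interpolation=cv2.INTER_CUBIC))
E
```

```text
t 18.45 pos [502.18 128.27 136.23] F [-0.45  0.84 -3.17] turn [-0.0006 -0.0008 -0.0001] shift [-0.0114  0.0089  0.5773] w 25.0
```

View pics/s4.png

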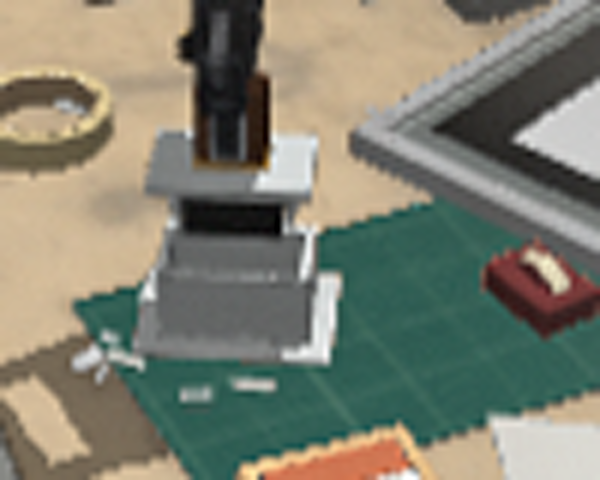

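The drum at (232,215) is centred over the open pocket at (235,250). I lower it.

apply_moves(
  targets=[0, 0, 0, -0.005, 0, 0.1, 0, 0, 0, 0, -0.005, 0, 0.2, 0, 0, 0, 0, -0.005, 0, 0.3, 0, 0, 0, 0, -0.005, 0, 0.4, 0, 0, 0, 0, -0.005, 0, 0.47, 0, 0, 0, 0, -0.005, 0, 0.49, 0, 0, 0, 0, -0.005, 0, 0.49, 0],
)

```text
t: 19.2
position: [503.6, 128.4, 88.5]
orientation: [-0.0, 0.202, 0.979, -0.0]
contact_force: [-0.1, -0.1, -3.4]
gripper_width: 25.1
```

apply_moves(
  targets=[0, 0, 0, 0, 0, 0.02, 0, 0, 0, 0, 0, 0, 0.04, 0, 0, 0, 0, 0, 0, 0.06, 0, 0, 0, 0, 0, 0, 0.07, 0, 0, 0, 0, 0, 0, 0.07, 0],
)

```text
t: 19.7
position: [503.6, 128.4, 81.6]
orientation: [-0.0, 0.202, 0.979, -0.0]
contact_force: [-0.4, -0.1, -4.0]
gripper_width: 24.8
```

```bash
python3 -c "
from h import *
rel(503.4,128.6,78,66.7)"
```

```text
t 19.7 pos [503.57 128.37  81.64] F [-0.44 -0.05 -4.02] turn [-0.     -0.0001 -0.0002] shift [0.0025 0.0014 0.0364] w 24.8
```

apply_moves(
  targets=[0, 0, 0, 0, 0, 0.01, 0, 0, 0, 0, 0, 0, 0.02, 0, 0, 0, 0, 0, 0, 0.03, 0, 0, 0, 0, 0, 0, 0.034, 0, 0, 0, 0, 0, 0, 0.034, 0],
)

```text
t: 20.2
position: [503.6, 128.4, 78.3]
orientation: [-0.0, 0.202, 0.979, -0.0]
contact_force: [-0.0, 0.5, -4.8]
gripper_width: 24.9
```

apply_moves(
  targets=[0, 0, 0, 0, 0, 0.005, 0, 0, 0, 0, 0, 0, 0.008, 0, 0, 0, 0, 0, 0, 0.008, 0, 0, 0, 0, 0, 0, 0.008, 0],
)

```text
t: 20.6
position: [503.7, 128.4, 77.9]
orientation: [0.0, 0.202, 0.979, 0.0]
contact_force: [-3.6, -1.1, 5.4]
gripper_width: 25.2
```

Seated: the rim is taking about 9 N. I open, wait, then retreat.

apply_moves(
  targets=[0, 0, 0, 0, 0, 0, 1, 0, 0, 0, 0, 0, 0, 1, 0, 0, 0, 0, 0, 0, 1, 0, 0, 0, 0, 0, 0, 1, 0, 0, 0, 0, 0, 0, 1, 0, 0, 0, 0, 0, 0, 1, 0, 0, 0, 0, 0, 0, 1, 0, 0, 0, 0, 0, 0, 1],
)

```text
t: 21.4
position: [503.6, 128.4, 77.5]
orientation: [-0.0, 0.202, 0.979, -0.0]
contact_force: [0.6, -0.4, -0.2]
gripper_width: 85.2
```

apply_moves(
  targets=[0, 0, 0, 0, 0, -0.1, 1, 0, 0, 0, 0, 0, -0.3, 1, 0, 0, 0, 0, 0, -0.6, 1, 0, 0, 0, 0, 0, -0.9, 1, 0, 0, 0, 0, 0, -1, 1],
)

```text
t: 21.9
position: [504.8, 128.6, 181.0]
orientation: [0.002, 0.202, 0.979, 0.001]
contact_force: [-0.5, 0.5, -0.3]
gripper_width: 85.6
```

apply_moves(
  targets=[0, 0, 0, 0, 0, -0.2, 1, 0, 0, 0, 0, 0, -0.4, 1, 0, 0, 0, 0, 0, -0.5, 1, 0, 0, 0, 0, 0, -0.5, 1],
)

```text
t: 22.3
position: [504.0, 128.4, 228.4]
orientation: [0.001, 0.202, 0.979, 0.0]
contact_force: [0.7, 1.1, -0.2]
gripper_width: 85.3
```

```bash
python3 - <<'E'
from h import *
s=robot.sense();print(s['t'],s['position'],s['contact_force'])
f=cams.grab_frame("wrist"); W=pts(f); cv2.imwrite('pics/w5.png',f["pixels"])
x,y,z=W[...,0],W[...,1],W[...,2]
for nm,m in [('top',(abs(x-500)<50)&(abs(y-125)<50)&(z>115)&(z<130)),('bridge',(abs(x-500)<80)&(abs(y-125)<80)&(z>62)&(z<73))]:
    p=W[m]; r=cv2.minAreaRect(p[:,:2].astype(np.float32)); print(nm,len(p),r,np.median(p[:,2]), np.polyfit(p[:,0],p[:,2],1)[0])
E
```

```text
22.3 [504.00981876 128.43269606 228.40992919] [ 0.6580336   1.11071225 -0.24542877]
top 1727 ((503.1564636230469, 127.79932403564453), (25.74853515625, 42.99132537841797), 67.31465148925781) 124.23368273478766 0.034518910891832455
bridge 4800 ((503.3728332519531, 127.8112564086914), (64.1705551147461, 99.69986724853516), 66.84415435791016) 68.4695385381566 0.0016746593541748158
```

View pics/w5.png

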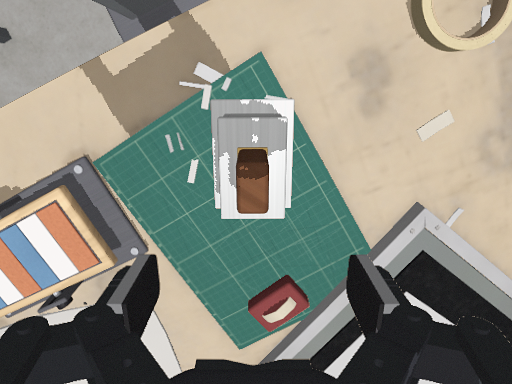

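The roller at (252,180) hangs level in the holder, in the same place and at the same height as at the start. I hand the job in.

```bash
python3 -c "
from workcell import job
print(job.job_done())"
```

```text
the job is handed in; nothing more can be done
None
```

The job is done and handed in at about 22 s of the 69 s allowed; no verdict was reported. I took the roller from its holder and set it on the brass-end tile. I then rolled it along the row to tile 5 and hung it back in the holder.

- **Pressing force:** it read 13–15 N at every stop along the row, always after correcting for the roller's weight. It was only read at the end of each move, so peaks in between were not seen.
- **Tiles:** depth images before and after show the tops 1.8–3.0 mm lower on all six. They now lie along one even line. The two cameras disagree by up to about 2 mm, so the depth alone doesn't prove every tile passes 2.3 mm. The steady force along the row, well above the 8 N tile friction, supports all six being home.
- **Roller:** after release it hangs level, within about 0.5 mm of where it started and at the same height. The gripper is open and clear, about 100 mm above the handle.
- **Bystanders:** I moved nothing near them. The tape and weight look undisturbed in the last picture, but the glue tube and pot were out of view there and were not rechecked.

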